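Ready the roller for its hygiene swab

TASK

Get the roller ready for its hygiene swab: turn the free-spinning black drum (stroking its rim with the fingertips will do it) until its red patch, hidden underneath at first, is straight up and the drum is still. Then take the red-capped swab tube from the rack and lower it into the steel jug without dropping it, so that it stands on the jug's floor leaning on the rim at the blue pouring spout. Keep the jug upright and about where it stands, and leave everything else in its place.

Things in the scene. Friction and masses are not known exactly. Their poses are not given: they have to be found in the camera images.
- drum (a joint): Angle of the black rubber drum (radius 80 mm, 70 mm wide, 0.6 kg) on its level axle, rad. At 0, or any multiple of 2 pi, the red patch is straight up; a growing angle carries the top of the drum towards the +x axis of drum_top. It spins either way without stops, smooth rim with painted white ticks every 30 degrees, weak bearing drag (about 0.15 N at the rim), no balance weight: it stays where it comes to rest.
- drum_top (a point): Fixed point on the drum's stand: the highest point of the drum's rim, 175 mm above the table, above the middle of the drum (axle centre 80 mm below). Its y axis lies along the axle, its x axis level along the rim's direction of travel, z up. The aluminium cheeks 45 to 55 mm either side along y end 60 mm lower. Blue base plate 180 x 140 mm.
- drum_patch (a point): Centre of the red patch painted across the drum's rim (28 mm along the rim, 66 mm wide), 80 mm from the axle; its z axis points out from the axle through the patch.
- swab_center (a point): Centre of the swab tube: a rigid upright rod, white, 16 mm across, 170 mm long, with a red cap 18 mm across over its top 38 mm; 30 g. The point is half-way up, 85 mm above its foot; z runs along it to the cap.
- swab_top (a point): Middle of the top end of the swab tube's red cap, 85 mm above its centre.
- swab: The same swab tube; origin at the middle of its foot, z up along it.
- rack: Fixed blue block 160 (x) x 50 (y) x 60 mm high with three 19 mm holes 50 mm deep in a row along its x axis, 50 mm apart, holding the red, green and white-capped tubes in any order. Origin at the centre of its underside.
- jug: Loose stainless jug, 0.4 kg, 88 mm across, 110 mm high, straight walls 4 mm thick, floor 5 mm thick. Origin at the centre of its underside, z up. Its x axis points to the blue pouring spout at the rim (the spout is only painted-on shape outside the round rim); the black handle is opposite, at -x, up to 77 mm out and below 95 mm height.
- tube_green_center (a point): Centre of the green-capped tube, same size as the swab tube, in the rack; stays there.
- tube_white_center (a point): Centre of the white-capped grey tube, same size, in the rack; stays there.
- amber: Amber bottle 60 mm across, 130 mm high, origin under its centre; bystander.
- jar: White jar with an orange cap, 66 mm across, 85 mm high, origin under its centre; bystander.
- dishes: Stack of round dishes, 88 mm across, 56 mm high, origin under its centre; bystander.
- tipbox: Blue box of green tips, 85 x 120 x 58 mm high, origin under its centre; bystander.
- timer: Small grey timer 60 x 75 x 30 mm, origin under its centre; bystander.
Mind the look-alikes: they are no part of the job. Leave any green look-alike of the part that bears drum alone.

How it is judged (in metres and radians):
On the way, in this order (a step that is already met when the one before it is completed fails the run):
1. the drum is still with its red patch straight up (within 8 degrees) (angle between drum_patch's own z axis and vertical below 0.14 rad and velocity of joint drum between -0.1 and 0.1 rad/s), for 0.3 s.
2. the swab tube stands in the jug, leaning on the rim at the spout (x of swab_top in the frame of jug above 0.035 m and y of swab_top in the frame of jug between -0.032 and 0.032 m and z of swab in the frame of jug between -0.003 and 0.022 m and horizontal distance between swab and jug below 0.042 m and angle between swab's own z axis and vertical above 0.15 rad and linear speed of swab below 0.03 m/s and angle between jug's own z axis and vertical below 0.08 rad), for 0.3 s.
At the end, for the whole second after the job is handed in: Drum still, red patch within 0.14 rad of straight up. Swab tube at rest, foot on the jug's floor, leaning over 0.15 rad, its top over 35 mm from the jug's axis towards the spout and within 32 mm sideways of the spout's direction. Jug upright within 0.08 rad (all of step 1 and all of step 2); the robot touches nothing.
It fails at once if the swab tube was dropped (moving faster than 0.6 m/s out of the fingers) (linear speed of swab above 0.6 m/s and contact force between the fingers and swab below 0.1 N).
It fails at once if the jug was tipped over (more than 0.4 rad) (angle between jug's own z axis and vertical above 0.4 rad).
It fails at once if the jug was pushed more than 60 mm from its place (distance of jug from where it was at the start of the episode above 0.06 m).
It fails at once if a bystander (bottle, jar, dishes, tip box, timer or another tube) was moved more than 30 mm (distance of any of tube_green_center, tube_white_center, amber, jar, dishes, tipbox, timer from where it was at the start of the episode above 0.03 m).
It also fails if it takes over 70 s, if anything falls off the work surface, if the arm or the gripper's body presses on something with over 40 N, if the wrist force passes 120 N, or if a joint passes its speed limit or range.

ROBOT

A 7-joint arm with a two-finger parallel gripper is mounted at the origin on the work surface. World frame = base frame: x ahead of the robot, y to its left, z up, the work surface at z = 0. Lengths are in m, angles in degrees, forces in N, time in s.
With the tool pointing down it reaches from about 0.425 to 0.875 m from the base axis. Payload 9.9 kg.
Tool frame: the origin (TCP) lies midway between the tips of the shut fingers; the grasp point (between the pads) lies 19 mm behind it (tcp_to_grasp is the z of the grasp point in the tool frame, in m); z points along the fingers, y is the line along which they close (so a half turn about z gives the same grasp; the last joint's range is limited). The gripper opens to 85 mm and grips with 20 to 120 N. Pads are 22 mm wide; open, the fingers measure 114 mm over their backs; the gripper's body (76 mm by 85 mm) begins 54 mm behind the grasp point. The pads swing forward as they close: fully open they stand 13 mm farther back than shut.
Start: joints at [60.974, 32.985, 1.427, 82.34, -0.859, 64.687, -3.237], TCP at [0.277, -0.616, 0.231] pointing down, gripper open.
Joint ranges: [-157.87, 157.87], [-19.46, 123.44], [-87.15, 90], [11.01, 140.99], [-62.26, 242.26], [9.8, 113.94], [-161.44, 161.44]. Speed limits (degrees/s): [127.2, 127.2, 172.46, 172.46, 180, 180, 180].

INTERFACE

Orientations are given as [roll, pitch, yaw] about the fixed x, y, z axes, in that order (R = Rz(yaw) Ry(pitch) Rx(roll)).
In Python, from bench import observe, get_image, camera_info, hand_in, regions_of, place_of, tcp_to_grasp gives the robot as it stands.
- The arm moves only by the tool move_arm, never from a script. Its arguments are lists of equal length, an entry for each row: "slide": the shift along the world's x, y, z each as a share of 500 mm, from -1 to 1, a list of three; "rotation": the turn, a rotation vector about the world's x, y, z each as a share of 60 degrees, from -1 to 1, a list of three. In form: {"slide": [[dx, dy, dz], ...], "rotation": [[wx, wy, wz], ...]}. A call has 1 to 12 rows; each row is the pose to reach, as a shift and turn from the pose commanded when the call began; what a row does not reach only later rows make up. A row lasts 1/12 s, in which the tool goes at most 41.7 mm and 7.16 degrees, less where a joint would pass 70% of its speed; a pose out of reach is approached as far as the arm can. A call with a number of a shift or a turn outside -1 to 1 is refused whole. A call with a gripper value outside its range is refused whole. "hand" is the opening, from 0 (shut) to 1 (fully open), set as the call begins (left out, the last holds). The fingers move at their own pace and stop on an object; the grip force is fixed at half the most. Time passes only in rows, so rows that repeat a pose let the fingers close. It gives the time, the measured TCP pose, the force, the opening and the grip force at its end, in the units of the state.
- observe(): the state, without advancing time (a new reading comes with each control period).
- get_image(name): name is "side" or "top"; returns (picture, depth): 400x640x3 uint8, red, green, blue; 400x640 float32, m along the optical axis (not along the pixel's ray), 0 where there is no reading.
- camera_info(name): a dict with "fx", "fy", "cx", "cy" (pixels), "xyz" and "rotation" of the camera in the world. Camera axes: x right, y up, looking along -z (the intrinsics and any distortion apply to the point x, -y, -z); pixel columns grow to the right and rows downward; lengths in m; the calibration is good to about 2 mm. A picture is of the moment at which its call begins. camera_info takes no time and is no camera call.
- hand_in(): hands the job in; it is judged then, once.
Trained networks look in the newest picture that a camera, given by its name, has taken for a name from the list of things; names that differ only in an ending like _2 or _b are one class to them, and where a whole thing is asked for, a point or a joint stands for the part that bears it (a point fixed in the world has none). Each returns a list of dicts, best first, with "conf" (0 to 1); they miss things now and then, are a little off and sometimes report something else, mostly with a low value. They report only what shows in the picture. A call takes as long as a camera call. They do not tell look-alikes from the thing itself.
- regions_of(query, camera): "mask" (400x640 bool, what is visible of it) and "xy" ([column, row] in pixels, amid what is visible of it).
- place_of(query, camera): "xy" ([column, row] in pixels: a listed point, or the origin of a listed thing).
The state is a dict: "clock": time; "joints": joint angles; "qd": joint speeds; "effort": joint torques, N m; "tool_pos": TCP position; "tcp_rot": TCP orientation; "contact_force": force on the tool from outside, world axes, zero at the start; "moment": the same for the moment, N m; "grip_width": finger opening in m; "gripper_force": force on a finger pad.
Only numpy, scipy, OpenCV 4.12 (cv2) and the standard library are available. Lean on these libraries where they do the work, as an engineer would, in place of code of your own. Each camera call takes 0.05 s, during which the arm holds its last target. There are 200 camera calls.

## Working session

There is one attempt and no reset: what is moved stays moved. The work goes in short steps, Python scripts to look and compute and a tool call to move; the robot and the scene stay as the last step left them, time stands still between calls to the robot, and variables do not carry over. Pictures are saved under pics/ and viewed, at most 10 in all, crops included, and the job is handed in when it is done.

Besides the shell and the picture viewer there is one more tool, called after "Emit:" by a JSON object that holds its "method" and its "body", one argument or row to a line. move_arm: Moves the arm, as the interface text tells. Shift numbers are shares of 500 mm and turn numbers shares of 60 degrees, none past 1 either way. Its arguments: {"type":"object","properties":{"slide":{"type":"array","items":{"type":"array","items":{"type":"number"}}},"rotation":{"type":"array","items":{"type":"array","items":{"type":"number"}}},"hand":{"type":"number"}},"required":["slide","rotation"]}

```bash
ls; mkdir -p pics
cat > h.py <<'E'
import numpy as np, cv2
from bench import *
def ray(cam,uv):
    c=camera_info(cam);R=np.array(c["rotation"])
    d=np.array([(uv[0]-c["cx"])/c["fx"],-(uv[1]-c["cy"])/c["fy"],-1.])
    return np.array(c["xyz"]),R@d
def at_depth(cam,uv,dep):
    o,d=ray(cam,uv);return o+d*dep
def at_z(cam,uv,z):
    o,d=ray(cam,uv);return o+d*(z-o[2])/d[2]
def two(uvs,uvt):
    o1,d1=ray("side",uvs);o2,d2=ray("top",uvt)
    d1/=np.linalg.norm(d1);d2/=np.linalg.norm(d2)
    A=np.array([d1,-d2]).T;s=np.linalg.lstsq(A,o2-o1,rcond=None)[0]
    p,q=o1+d1*s[0],o2+d2*s[1];return (p+q)/2,np.linalg.norm(p-q)
def cloud(cam,dep):
    c=camera_info(cam);R=np.array(c["rotation"]);v,u=np.mgrid[0:400,0:640]
    P=np.stack([(u-c["cx"])/c["fx"]*dep,-(v-c["cy"])/c["fy"]*dep,-dep],-1)
    return P@R.T+np.array(c["xyz"])
def save(img,n): cv2.imwrite("pics/"+n,img[...,::-1])
E
python3 - <<'E'
from h import *
for c in("side","top"):
    print(camera_info(c)); im,d=get_image(c); save(im,c+"0.png"); np.savez("/tmp/"+c,im=im,d=d)
    for q in("drum_top","drum_patch","swab_center","swab_top","swab","rack","jug","drum","tube_green_center","tube_white_center","amber","jar","dishes","tipbox","timer"):
        print(c,q,[(np.round(r["xy"],1).tolist(),round(r["conf"],2)) for r in place_of(q,c)] if q!="drum" else [(np.round(r["xy"],1).tolist(),round(r["conf"],2)) for r in regions_of(q,c)])
print(observe(),tcp_to_grasp)
E
```

```text
pics
{'fx': 508.7677305891762, 'fy': 508.7677305891762, 'cx': 322.2343559579626, 'cy': 197.85145143009066, 'xyz': array([-0.14366895,  0.70861785,  0.85945214]), 'rotation': array([  53.3514859 ,    0.23948059, -137.74506683])}
side drum_top []
side drum_patch [([427.0, 188.3], 0.61)]
side swab_center []
side swab_top [([333.0, 187.1], 0.73)]
side swab [([281.9, 359.4], 0.68)]
side rack [([312.3, 237.6], 0.92)]
side jug [([374.2, 192.7], 0.63), ([475.3, 212.3], 0.41)]
side drum [([225.1, 252.7], 0.94), ([426.1, 211.4], 0.83)]
side tube_green_center [([292.8, 202.6], 0.53)]
side tube_white_center [([312.2, 209.5], 0.65)]
side amber [([192.7, 235.3], 0.66)]
side jar [([289.4, 178.6], 0.58)]
side dishes [([281.9, 363.3], 0.89), ([374.9, 193.6], 0.64)]
side tipbox [([472.3, 211.4], 0.87)]
side timer [([248.9, 198.8], 0.95)]
{'fx': 412.5820650308544, 'fy': 412.5820650308544, 'cx': 320.3942974708663, 'cy': 194.1809792582367, 'xyz': array([ 0.4095736 , -0.02207522,  1.38821561]), 'rotation': array([  5.10403492,   0.46284646, -91.5403248 ])}
top drum_top [([367.5, 260.7], 0.96), ([225.0, 17
[... 593 characters left out ...]
: 1.6, 'joints': array([60.97542876, 32.98426368,  1.42640508, 82.33812855, -0.85979527,
       64.68631572, -3.23668353]), 'qd': array([-0.12889502, -0.07613115,  0.05836179,  0.05017601, -0.02098152,
        0.01138311, -0.00167538]), 'effort': array([-5.90723084e-04, -7.65481782e+01,  2.24893659e+00, -2.86280572e+01,
        1.54167821e-02,  2.98605519e-03,  1.83259760e-05]), 'tool_pos': array([ 0.27696746, -0.61558438,  0.23130959]), 'tcp_rot': array([ 1.79998156e+02, -8.59544084e-04,  2.42236944e+01]), 'contact_force': array([-0.0836852 , -0.34786935, -0.30426557]), 'moment': array([-0.02147176,  0.02830369, -0.00318477]), 'gripper_force': 0.0, 'grip_width': 0.08536630570366179} -0.0187
```

```bash
sed -i 's/^from bench import \*/from bench import *\nfrom scipy.spatial.transform import Rotation as Ro\ndef RM(c): return Ro.from_euler("xyz",c["rotation"],degrees=True).as_matrix()/; s/np.array(c\["rotation"\])/RM(c)/' h.py; grep -n RM h.py
```

```text
4:def RM(c): return Ro.from_euler("xyz",c["rotation"],degrees=True).as_matrix()
6:    c=camera_info(cam);R=RM(c)
19:    c=camera_info(cam);R=RM(c);v,u=np.mgrid[0:400,0:640]
```

View pics/side0.png

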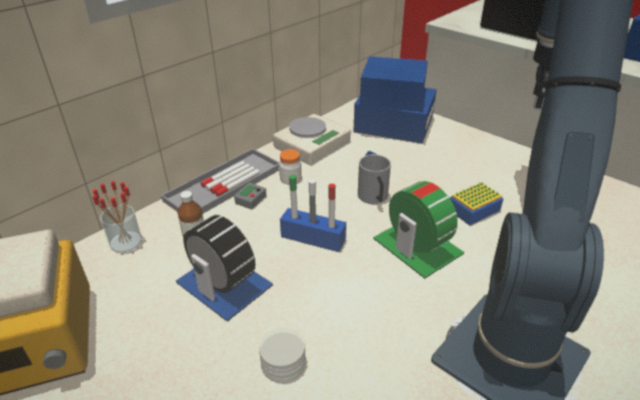

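View pics/top0.png

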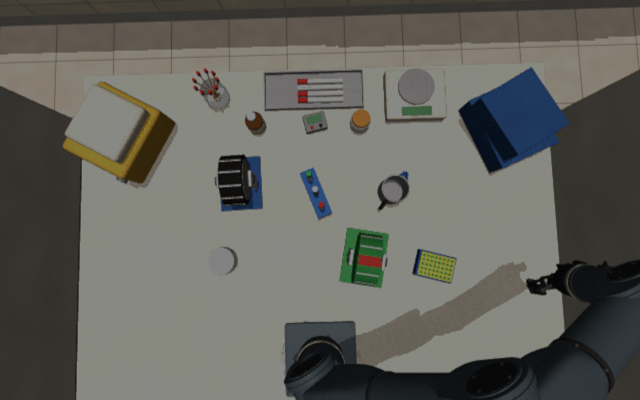

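Run:
```python
from h import *
for c in("side","top"):
    z=np.load("/tmp/"+c+".npz");im,d=z["im"].astype(int),z["d"];P=cloud(c,d)
    hsv=cv2.cvtColor(z["im"],cv2.COLOR_RGB2HSV)
    H,S,V=hsv[...,0].astype(int),hsv[...,1],hsv[...,2]
    red=((H<8)|(H>172))&(S>130)&(V>60)&(d>0)
    blue=(abs(H-112)<12)&(S>110)&(V>50)&(d>0)
    print(c,"table z",np.median(P[...,2][(d>0)&(abs(P[...,0]-.4)<.05)&(abs(P[...,1]-.2)<.05)]))
    for nm,m in(("red",red),("blue",blue)):
        n,l,st,ce=cv2.connectedComponentsWithStats(m.astype(np.uint8))
        for i in range(1,n):
            if st[i,4]<8: continue
            q=P[l==i]; print(nm,ce[i].round(1),st[i,4],"med",np.median(q,0).round(3),"z95",np.percentile(q[:,2],95).round(3))
    # regions by height around table
    def reg(nm,m):
        q=P[m]; 
        if len(q)<5: print(nm,"none");return
        r=cv2.minAreaRect(q[:,:2].astype(np.float32)); print(nm,len(q),"c",np.round(r[0],3),"s",np.round(r[1],3),"a",round(r[2],1),"mean",q.mean(0).round(3),"zmax",np.percentile(q[:,2],98).round(3))
    X,Y,Z=P[...,0],P[...,1],P[...,2]
    box=lambda a,b,e,f,g,h:(d>0)&(X>a)&(X<b)&(Y>e)&(Y<f)&(Z>g)&(Z<h)
    reg("drum top",box(.3,.6,.13,.38,.15,.2))
    reg("rack top",blue&box(.3,.6,-.1,.1,.045,.07))
    reg("jug rim",box(.3,.6,-.35,-.16,.1,.12)&(S<90))
    reg("all jug",box(.3,.6,-.35,-.16,.02,.12))
```

```text
side table z 0.00018738321840916505
red [422.5  23.3] 1943 med [ 1.461 -1.903 -0.082] z95 0.051
red [635.3   8. ] 125 med [ 0.379 -1.903  0.191] z95 0.221
red [206.3 181.1] 41 med [0.921 0.041 0.019] z95 0.025
red [113.1 184.7] 26 med [0.906 0.307 0.155] z95 0.163
red [123.8 191.3] 90 med [0.861 0.299 0.155] z95 0.164
red [425.4 189.8] 178 med [ 0.321 -0.151  0.175] z95 0.177
red [102.7 187.8] 26 med [0.913 0.331 0.154] z95 0.163
red [218.6 189. ] 110 med [0.862 0.04  0.019] z95 0.025
red [331.5 190.4] 65 med [ 0.486 -0.012  0.169] z95 0.182
red [ 97.7 198.5] 92 med [0.884 0.361 0.156] z95 0.164
red [113.2 201.6] 31 med [0.843 0.342 0.154] z95 0.164
blue [633.5  40.8] 475 med [ 0.226 -1.273  0.244] z95 0.314
blue [395.9  87. ] 3505 med [ 0.706 -0.566  0.181] z95 0.212
blue [479.6 210.2] 390 med [ 0.256 -0.342  0.033] z95 0.045
blue [310.2 224.1] 824 med [0.539 0.013 0.059] z95 0.063
blue [461.6 214.4] 9 med [ 0.295 -0.32   0.017] z95 0.023
blue [284.7 229.9] 15 med [0.592 0.046 0.028] z95 0.036
blue [313.6 236.1] 8 med [0.517 0.018 0.031] z95 0.036
blue [208.6 297.2] 694 med [0.552 0
[... 984 characters left out ...]
6] 204 med [ 0.32  -0.152  0.176] z95 0.18
blue [524.2 114.9] 4634 med [ 0.733 -0.618  0.21 ] z95 0.214
blue [250.6 187.8] 597 med [0.54  0.209 0.009] z95 0.013
blue [315.9 193.9] 570 med [ 0.527 -0.     0.06 ] z95 0.065
blue [404.6 174.4] 32 med [ 0.581 -0.283  0.099] z95 0.114
blue [417.6 261.8] 49 med [ 0.302 -0.322  0.044] z95 0.049
drum top 682 c [0.558 0.253] s [0.084 0.072] a 0.4 mean [0.559 0.252 0.169] zmax 0.179
rack top 531 c [0.534 0.001] s [0.158 0.048] a 20.8 mean [ 0.527 -0.001  0.061] zmax 0.066
jug rim 191 c [ 0.443 -0.245] s [0.086 0.287] a 88.0 mean [ 0.474 -0.238  0.11 ] zmax 0.118
all jug 682 c [ 0.431 -0.24 ] s [0.298 0.17 ] a 12.7 mean [ 0.472 -0.261  0.077] zmax 0.117
```

Run:
```python
from h import *
from scipy.optimize import least_squares
rim=[]
for c in("side","top"):
    z=np.load("/tmp/"+c+".npz");d=z["d"];P=cloud(c,d)
    hsv=cv2.cvtColor(z["im"],cv2.COLOR_RGB2HSV);H,S,V=[hsv[...,i].astype(int) for i in range(3)]
    X,Y,Z=P[...,0],P[...,1],P[...,2]
    box=lambda a,b,e,f,g,h:(d>0)&(X>a)&(X<b)&(Y>e)&(Y<f)&(Z>g)&(Z<h)
    blue=(abs(H-112)<12)&(S>100)&(V>40)
    m=blue&box(.42,.7,.13,.38,.0,.02);q=P[m];r=cv2.minAreaRect(q[:,:2].astype(np.float32));print(c,"base",r)
    for zl,zh in((.168,.185),(.16,.168),(.14,.16)):
        q=P[box(.4,.7,.19,.32,zl,zh)];print("drum",zl,len(q),np.percentile(q[:,0],[2,98]).round(3),np.percentile(q[:,1],[1,3,97,99]).round(4))
    q=P[box(.5,.62,.15,.36,.09,.125)&~((abs(Y-.253)<.04))];print("cheeks",len(q),q.min(0).round(3) if len(q) else 0,q.max(0).round(3) if len(q) else 0)
    m=box(.47,.62,-.33,-.19,.098,.125)
    q=P[m&~blue]
    f=lambda p:np.hypot(q[:,0]-p[0],q[:,1]-p[1])-.042
    r=least_squares(f,[.53,-.25],loss="soft_l1",f_scale=.003);print("jug c",r.x.round(4),np.abs(r.fun).mean().round(4),len(q),"z",np.percentile(q[:,2],[50,95]).round(3))
    q2=P[m&blue]
    if len(q2): s=q2.mean(0);print("spout",s.round(3),len(q2),np.degrees(np.arctan2(*(s[:2]-r.x)[::-1])))
    q3=P[box(.42,.62,-.33,-.16,.03,.093)&(V<70)]
    e=q3[np.hypot(q3[:,0]-r.x[0],q3[:,1]-r.x[1])>.05]
    if len(e): s=e.mean(0);print("handle",s.round(3),len(e),np.degrees(np.arctan2(*(r.x-s[:2])[::-1])))
    a=z["im"][140:230,350:440] if c=="top" else z["im"][140:215,345:435]
    b=z["im"][150:225,205:275] if c=="top" else z["im"][205:320,170:280]
    e=[cv2.resize(t,None,fx=400/t.shape[0],fy=400/t.shape[0],interpolation=2)[:, :400] for t in(a,b)]
    save(np.hstack(e),"crop_%s.png"%c)
```

```text
side base ((0.5777249336242676, 0.2559269666671753), (0.17672798037528992, 0.13635127246379852), 2.3623886108398438)
drum 0.168 662 [0.548 0.611] [0.2194 0.2211 0.2875 0.2885]
drum 0.16 358 [0.533 0.623] [0.2185 0.2207 0.2893 0.2899]
drum 0.14 659 [0.514 0.633] [0.2178 0.2205 0.2906 0.291 ]
cheeks 228 [0.552 0.298 0.09 ] [0.602 0.315 0.119]
jug c [ 0.5388 -0.2499] 0.0029 330 z [0.107 0.112]
handle [ 0.483 -0.207  0.064] 65 -37.87631474480472
top base ((0.5785903930664062, 0.2546948194503784), (0.17650097608566284, 0.1365787237882614), 2.1456105709075928)
drum 0.168 499 [0.544 0.611] [0.2202 0.2218 0.2871 0.2884]
drum 0.16 242 [0.529 0.625] [0.2185 0.2188 0.2867 0.2894]
drum 0.14 318 [0.511 0.642] [0.2172 0.2182 0.2865 0.2895]
cheeks 127 [0.551 0.193 0.09 ] [0.602 0.315 0.121]
jug c [ 0.536  -0.2482] 0.0014 148 z [0.109 0.114]
spout [ 0.579 -0.28   0.109] 17 -36.800328631469526
handle [ 0.485 -0.208  0.071] 24 -38.0224011982246
```

View pics/crop_top.png

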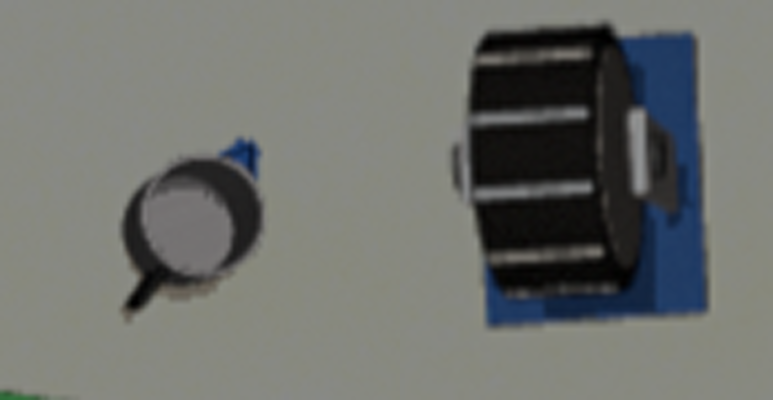

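Emit:
{"method": "move_arm", "body": {
  "slide": [
    [0.34,0.86,0.28],
    [0.34,0.86,0.28],
    [0.34,0.86,0.28],
    [0.34,0.86,0.28],
    [0.34,0.86,0.28],
    [0.34,0.86,0.28],
    [0.34,0.86,0.28],
    [0.34,0.86,0.28],
    [0.34,0.86,0.28],
    [0.34,0.86,0.28],
    [0.34,0.86,0.28],
    [0.34,0.86,0.28]
  ],
  "rotation": [
    [0,0,-0.367],
    [0,0,-0.367],
    [0,0,-0.367],
    [0,0,-0.367],
    [0,0,-0.367],
    [0,0,-0.367],
    [0,0,-0.367],
    [0,0,-0.367],
    [0,0,-0.367],
    [0,0,-0.367],
    [0,0,-0.367],
    [0,0,-0.367]
  ],
  "hand": 1
}}

```text
clock: 2.6
tool_pos: [0.4486, -0.1812, 0.3729]
tcp_rot: [-180.0, -0.1, 2.4]
contact_force: [-0.1, 0.6, 0.2]
grip_width: 0.0853
gripper_force: 0.0
```

Emit:
{"method": "move_arm", "body": {
  "slide": [
    [0.056,0.873,-0.15],
    [0.056,0.873,-0.15],
    [0.056,0.873,-0.15],
    [0.056,0.873,-0.15],
    [0.056,0.873,-0.15],
    [0.056,0.873,-0.306],
    [0.056,0.873,-0.306],
    [0.056,0.873,-0.306],
    [0.056,0.873,-0.306],
    [0.056,0.873,-0.306],
    [0.056,0.873,-0.306],
    [0.056,0.873,-0.306]
  ],
  "rotation": [
    [0.025,-0.667,0],
    [0.025,-0.667,0],
    [0.025,-0.667,0],
    [0.025,-0.667,0],
    [0.025,-0.667,0],
    [0.025,-0.667,0],
    [0.025,-0.667,0],
    [0.025,-0.667,0],
    [0.025,-0.667,0],
    [0.025,-0.667,0],
    [0.025,-0.667,0],
    [0.025,-0.667,0]
  ]
}}

```text
clock: 3.6
tool_pos: [0.4683, 0.0784, 0.3017]
tcp_rot: [179.0, -39.9, 2.4]
contact_force: [-0.1, 0.1, 1.0]
grip_width: 0.0857
gripper_force: 0.0
```

Emit:
{"method": "move_arm", "body": {
  "slide": [
    [0.013,0.344,-0.168],
    [0.013,0.344,-0.168],
    [0.013,0.344,-0.168],
    [0.013,0.344,-0.168],
    [0.013,0.344,-0.168],
    [0.013,0.344,-0.168],
    [0.013,0.344,-0.168],
    [0.013,0.344,-0.168],
    [0.013,0.344,-0.168],
    [0.013,0.344,-0.168],
    [0.013,0.344,-0.168]
  ],
  "rotation": [
    [0,0,0],
    [0,0,0],
    [0,0,0],
    [0,0,0],
    [0,0,0],
    [0,0,0],
    [0,0,0],
    [0,0,0],
    [0,0,0],
    [0,0,0],
    [0,0,0]
  ]
}}

```text
clock: 4.52
tool_pos: [0.4068, 0.1873, 0.2881]
tcp_rot: [-179.6, -40.8, 2.2]
contact_force: [-0.6, -0.3, 0.7]
grip_width: 0.0855
gripper_force: 0.0
```

Run:
```python
from bench import *
s=observe();print(s["joints"].round(1),s["qd"].round(1),s["effort"].round(1),s["tool_pos"],s["tcp_rot"])
```

```text
[  53.6  -16.5  -87.1  138.6   37.5    9.9 -161.4] [-0.6 -0.5 -0.   0.1 -0.8 -0.1 -0.1] [ -0.1  11.7   6.8 -23.7   0.6  -1.3  -0. ] [0.40677614 0.18728821 0.28805819] [-179.64155582  -40.79398577    2.18945764]
```

Emit:
{"method": "move_arm", "body": {
  "slide": [
    [0.1,0,0.1],
    [0.1,0,0.1],
    [0.2,-0.1,0.15],
    [0.2,-0.1,0.15],
    [0.3,-0.1,0.2],
    [0.3,-0.1,0.2],
    [0.3,-0.1,0.2],
    [0.3,-0.1,0.2],
    [0.3,-0.1,0.2],
    [0.3,-0.1,0.2],
    [0.3,-0.1,0.2],
    [0.3,-0.1,0.2]
  ],
  "rotation": [
    [0,0.1,0],
    [-0.01,0.2,0],
    [-0.01,0.3,0],
    [-0.02,0.4,0],
    [-0.02,0.5,0],
    [-0.025,0.667,0],
    [-0.025,0.667,0],
    [-0.025,0.667,0],
    [-0.025,0.667,0],
    [-0.025,0.667,0],
    [-0.025,0.667,0],
    [-0.025,0.667,0]
  ]
}}

```text
clock: 5.52
tool_pos: [0.5556, 0.1377, 0.3886]
tcp_rot: [-179.7, -0.9, 2.3]
contact_force: [-0.9, 0.1, 0.3]
grip_width: 0.0853
gripper_force: 0.0
```

Run:
```python
from bench import *
s=observe();print(s["joints"].round(1),s["qd"].round(1),s["tool_pos"],s["tcp_rot"])
```

```text
[  23.5   29.9  -72.1   81.8   28.7   87.5 -134.6] [ 0.2 -0.6  0.1 -0.3  0.1  0.5  0.1] [0.55562025 0.13766371 0.38855701] [-179.68959701   -0.90277872    2.28364478]
```

Emit:
{"method": "move_arm", "body": {
  "slide": [
    [-0.04,0.231,-0.15],
    [-0.04,0.231,-0.15],
    [-0.04,0.231,-0.15],
    [-0.04,0.231,-0.276],
    [-0.04,0.231,-0.276],
    [-0.04,0.231,-0.276],
    [-0.04,0.231,-0.276],
    [-0.04,0.231,-0.276]
  ],
  "rotation": [
    [0,0.015,0],
    [0,0.015,0],
    [0,0.015,0],
    [0,0.015,0],
    [0,0.015,0],
    [0,0.015,0],
    [0,0.015,0],
    [0,0.015,0]
  ]
}}

```text
clock: 6.18
tool_pos: [0.5372, 0.2529, 0.2526]
tcp_rot: [-179.5, -0.0, 2.2]
contact_force: [0.4, 0.4, -0.4]
grip_width: 0.0852
gripper_force: 0.0
```

Run:
```python
from bench import *
s=observe();print(s["joints"].round(1),s["qd"].round(1),s["tool_pos"],s["tcp_rot"])
```

```text
[   9.1   36.9  -66.7   92.2   34.8   74.  -151. ] [ 0.2 -0.4 -0.2 -1.1  0.  -0.  -0.2] [0.53717638 0.25286344 0.25256121] [-1.79534281e+02 -3.56290831e-02  2.17223177e+00]
```

Emit:
{"method": "move_arm", "body": {
  "slide": [
    [0,0,-0.07],
    [0,0,-0.14],
    [0,0,-0.2],
    [0,0,-0.251],
    [0,0,-0.251]
  ],
  "rotation": [
    [0,0,0],
    [0,0,0],
    [0,0,0],
    [0,0,0],
    [0,0,0]
  ]
}}

```text
clock: 6.6
tool_pos: [0.5366, 0.2508, 0.1226]
tcp_rot: [-179.7, 0.2, 2.1]
contact_force: [0.3, -0.1, 0.6]
grip_width: 0.0852
gripper_force: 0.0
```

Emit:
{"method": "move_arm", "body": {
  "slide": [
    [0,0,0],
    [0,0,0],
    [0,0,0],
    [0,0,0]
  ],
  "rotation": [
    [0,0,0],
    [0,0,0],
    [0,0,0],
    [0,0,0]
  ],
  "hand": 0.7
}}

```text
clock: 6.93
tool_pos: [0.5376, 0.2536, 0.1274]
tcp_rot: [-179.5, -0.1, 2.2]
contact_force: [-2.9, -0.9, 8.8]
grip_width: 0.0694
gripper_force: 71.6
```

Emit:
{"method": "move_arm", "body": {
  "slide": [
    [0.013,0.0005,0.009],
    [0.027,0.001,0.017],
    [0.042,0.002,0.023],
    [0.06,0.002,0.0275],
    [0.076,0.003,0.029],
    [0.092,0.0035,0.029],
    [0.11,0.004,0.0265],
    [0.128,0.005,0.0215],
    [0.145,0.0055,0.014],
    [0.159,0.006,0.0055],
    [0.168,0.006,-0.0015],
    [0.168,0.006,-0.0015]
  ],
  "rotation": [
    [0,0,0],
    [0,0,0],
    [0,0,0],
    [0,0,0],
    [0,0,0],
    [0,0,0],
    [0,0,0],
    [0,0,0],
    [0,0,0],
    [0,0,0],
    [0,0,0],
    [0,0,0]
  ]
}}

```text
clock: 7.93
tool_pos: [0.6225, 0.2568, 0.1265]
tcp_rot: [-179.5, -0.0, 2.1]
contact_force: [0.8, -1.3, 7.6]
grip_width: 0.0692
gripper_force: 79.3
```

Run:
```python
from h import *
s=observe();print(s["joints"].round(1),s["tool_pos"],s["tcp_rot"],s["contact_force"].round(1),s["moment"].round(2),s["gripper_force"])
a,_=get_image("side");b,_=get_image("top")
a=a[150:330,140:320];b=b[130:230,190:290]
save(np.hstack([cv2.resize(a,(400,400)),cv2.resize(b,(400,400))]),"s1.png")
```

```text
[   4.6   48.6  -58.7   88.7   43.5   67.5 -150.3] [0.62246658 0.25675965 0.1265383 ] [-1.79473550e+02 -3.76211566e-02  2.12735306e+00] [ 0.8 -1.3  7.6] [-0.89  0.28 -0.1 ] 79.30745244026184
```

View pics/s1.png

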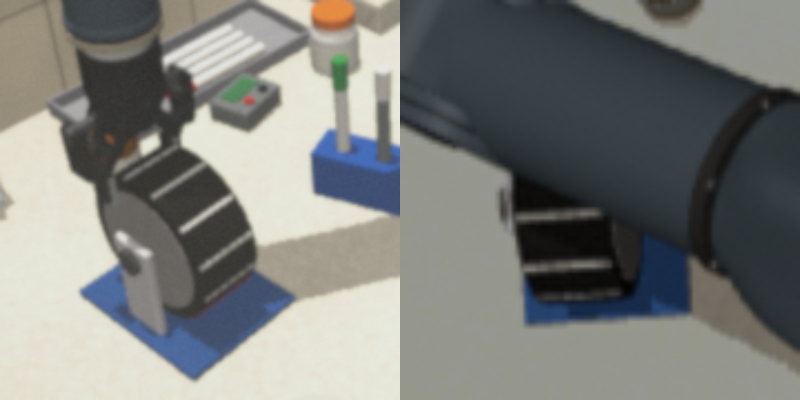

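Emit:
{"method": "move_arm", "body": {
  "slide": [
    [0,0,0],
    [0,0,0],
    [0,0,0],
    [0,0,0.08],
    [0,0,0.16],
    [-0.06,-0.002,0.16],
    [-0.13,-0.005,0.16],
    [-0.168,-0.006,0.16],
    [-0.168,-0.006,0.09],
    [-0.168,-0.006,0.03],
    [-0.168,-0.006,0.0015],
    [-0.168,-0.006,0.0015]
  ],
  "rotation": [
    [0,0,0],
    [0,0,0],
    [0,0,0],
    [0,0,0],
    [0,0,0],
    [0,0,0],
    [0,0,0],
    [0,0,0],
    [0,0,0],
    [0,0,0],
    [0,0,0],
    [0,0,0]
  ],
  "hand": 1
}}

```text
clock: 9.03
tool_pos: [0.5356, 0.2515, 0.1218]
tcp_rot: [-179.7, 0.3, 2.2]
contact_force: [0.3, -0.2, 1.0]
grip_width: 0.0856
gripper_force: 0.0
```

Emit:
{"method": "move_arm", "body": {
  "slide": [
    [0,0,0],
    [0,0,0],
    [0,0,0],
    [0,0,0]
  ],
  "rotation": [
    [0,0,0],
    [0,0,0],
    [0,0,0],
    [0,0,0]
  ],
  "hand": 0.7
}}

```text
clock: 9.37
tool_pos: [0.5369, 0.2536, 0.1259]
tcp_rot: [-179.5, 0.1, 2.2]
contact_force: [-1.6, -0.3, 4.2]
grip_width: 0.0696
gripper_force: 70.4
```

Emit:
{"method": "move_arm", "body": {
  "slide": [
    [0.013,0.0005,0.009],
    [0.027,0.001,0.017],
    [0.042,0.002,0.023],
    [0.06,0.002,0.0275],
    [0.076,0.003,0.029],
    [0.092,0.0035,0.029],
    [0.11,0.004,0.0265],
    [0.128,0.005,0.0215],
    [0.145,0.0055,0.014],
    [0.159,0.006,0.0055],
    [0.168,0.006,-0.0015],
    [0.168,0.006,-0.0015]
  ],
  "rotation": [
    [0,0,0],
    [0,0,0],
    [0,0,0],
    [0,0,0],
    [0,0,0],
    [0,0,0],
    [0,0,0],
    [0,0,0],
    [0,0,0],
    [0,0,0],
    [0,0,0],
    [0,0,0]
  ]
}}

```text
clock: 10.37
tool_pos: [0.6221, 0.2567, 0.1255]
tcp_rot: [-179.5, 0.0, 2.1]
contact_force: [0.3, -0.6, 7.5]
grip_width: 0.0691
gripper_force: 79.2
```

```bash
cat > patch.py <<'E'
from h import *
def patch(im,d,cam):
    P=cloud(cam,d);hsv=cv2.cvtColor(im,cv2.COLOR_RGB2HSV);H,S,V=[hsv[...,i].astype(int) for i in range(3)]
    m=((H<8)|(H>172))&(S>110)&(V>40)&(d>0)&(abs(P[...,0]-.578)<.1)&(abs(P[...,1]-.2545)<.06)
    q=P[m]
    if len(q)<5: return print(cam,"no patch")
    dx=(q[:,0]-.578)+.038*(q[:,1]-.2545);a=np.degrees(np.arctan2(dx,q[:,2]-.095));y=q[:,1]
    print(cam,len(q),"angle pct5,50,95",np.percentile(a,[5,50,95]).round(1),"y",np.percentile(y,[3,97]).round(3),"r",np.hypot(dx,q[:,2]-.095).mean().round(3))
E
python3 - <<'E'
from patch import *
s=observe();print(s["joints"].round(1),s["tool_pos"],s["tcp_rot"],s["contact_force"].round(1),s["gripper_force"])
a,da=get_image("side");b,db=get_image("top")
patch(a,da,"side");patch(b,db,"top")
a=a[150:330,140:320];b=b[130:230,190:290]
save(np.hstack([cv2.resize(a,(400,400)),cv2.resize(b,(400,400))]),"s2.png")
E
```

```text
[   4.3   48.4  -57.8   88.8   42.9   67.  -149.9] [0.62213711 0.2567167  0.12553031] [-1.79492822e+02  2.65491287e-02  2.14339325e+00] [ 0.3 -0.6  7.5] 79.2407763004303
side 367 angle pct5,50,95 [-79.9 -68.6 -59.3] y [0.223 0.283] r 0.077
top 97 angle pct5,50,95 [-75.5 -64.4 -56.7] y [0.221 0.28 ] r 0.081
```

View pics/s2.png

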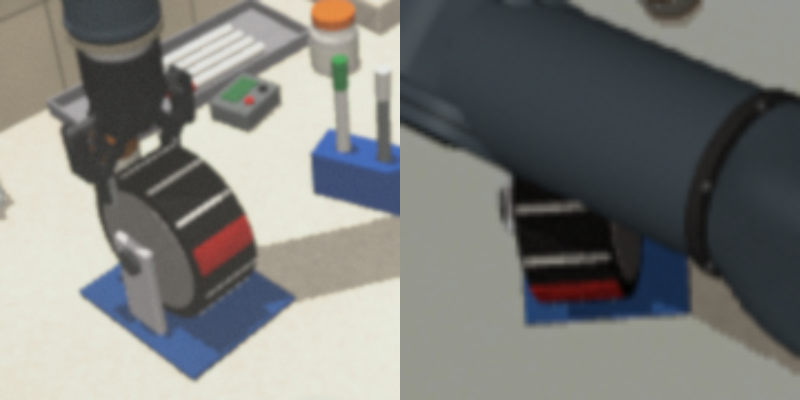

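Emit:
{"method": "move_arm", "body": {
  "slide": [
    [0,0,0],
    [0,0,0],
    [0,0,0],
    [0,0,0.08],
    [0,0,0.16],
    [-0.06,-0.002,0.16],
    [-0.13,-0.005,0.16],
    [-0.168,-0.006,0.16],
    [-0.168,-0.006,0.09],
    [-0.168,-0.006,0.03],
    [-0.168,-0.006,0.0015],
    [-0.168,-0.006,0.0015]
  ],
  "rotation": [
    [0,0,0],
    [0,0,0],
    [0,0,0],
    [0,0,0],
    [0,0,0],
    [0,0,0],
    [0,0,0],
    [0,0,0],
    [0,0,0],
    [0,0,0],
    [0,0,0],
    [0,0,0]
  ],
  "hand": 1
}}

```text
clock: 11.47
tool_pos: [0.5355, 0.2515, 0.1216]
tcp_rot: [-179.7, 0.4, 2.2]
contact_force: [0.7, -0.4, -0.2]
grip_width: 0.0856
gripper_force: 0.0
```

Emit:
{"method": "move_arm", "body": {
  "slide": [
    [0,0,0],
    [0,0,0],
    [0,0,0],
    [0,0,0]
  ],
  "rotation": [
    [0,0,0],
    [0,0,0],
    [0,0,0],
    [0,0,0]
  ],
  "hand": 0.7
}}

```text
clock: 11.8
tool_pos: [0.5369, 0.2536, 0.1258]
tcp_rot: [-179.5, 0.1, 2.2]
contact_force: [-1.6, -0.2, 2.1]
grip_width: 0.0692
gripper_force: 70.6
```

Emit:
{"method": "move_arm", "body": {
  "slide": [
    [0.013,0.0005,0.009],
    [0.027,0.001,0.017],
    [0.042,0.002,0.023],
    [0.06,0.002,0.0275],
    [0.076,0.003,0.029],
    [0.092,0.0035,0.029],
    [0.11,0.004,0.0265],
    [0.128,0.005,0.0215],
    [0.14,0.0055,0.016],
    [0.149,0.006,0.0117],
    [0.149,0.006,0.0117],
    [0.149,0.006,0.0117]
  ],
  "rotation": [
    [0,0,0],
    [0,0,0],
    [0,0,0],
    [0,0,0],
    [0,0,0],
    [0,0,0],
    [0,0,0],
    [0,0,0],
    [0,0,0],
    [0,0,0],
    [0,0,0],
    [0,0,0]
  ]
}}

```text
clock: 12.8
tool_pos: [0.6118, 0.2563, 0.1319]
tcp_rot: [-179.5, 0.1, 2.2]
contact_force: [-0.9, -0.4, 4.6]
grip_width: 0.0689
gripper_force: 75.7
```

Run:
```python
from patch import *
s=observe();print(s["tool_pos"],s["contact_force"].round(1),s["gripper_force"])
a,da=get_image("side");b,db=get_image("top")
patch(a,da,"side");patch(b,db,"top")
```

```text
[0.61184701 0.25634914 0.13191946] [-0.9 -0.4  4.6] 75.67482590675354
side 380 angle pct5,50,95 [-23.2 -13.7  -2.8] y [0.224 0.286] r 0.081
top 128 angle pct5,50,95 [-25.5 -18.1  -6.3] y [0.236 0.287] r 0.081
```

Emit:
{"method": "move_arm", "body": {
  "slide": [
    [0.012,0.0005,-0.007],
    [0.025,0.001,-0.019],
    [0.025,0.001,-0.019],
    [0.025,0.001,-0.019]
  ],
  "rotation": [
    [0,0,0],
    [0,0,0],
    [0,0,0],
    [0,0,0]
  ]
}}

```text
clock: 13.23
tool_pos: [0.6256, 0.2568, 0.1228]
tcp_rot: [-179.5, -0.1, 2.1]
contact_force: [2.9, 0.9, 6.0]
grip_width: 0.0691
gripper_force: 80.5
```

Run:
```python
from patch import *
s=observe();print(s["tool_pos"],s["contact_force"].round(1),s["gripper_force"])
a,da=get_image("side");b,db=get_image("top")
patch(a,da,"side");patch(b,db,"top")
```

```text
[0.62561793 0.2568248  0.1228219 ] [2.9 0.9 6. ] 80.51313042640686
side 313 angle pct5,50,95 [-11.1  -2.1   8.8] y [0.226 0.286] r 0.081
top 123 angle pct5,50,95 [-13.3  -6.7   4.9] y [0.239 0.288] r 0.081
```

Emit:
{"method": "move_arm", "body": {
  "slide": [
    [0,0,0],
    [0,0,0],
    [0,0,0],
    [0,0,0.08],
    [0,0,0.16],
    [0,0,0.24],
    [-0.03,-0.07,0.3],
    [-0.07,-0.14,0.32],
    [-0.1,-0.21,0.32],
    [-0.14,-0.28,0.32],
    [-0.18,-0.35,0.32],
    [-0.2,-0.4,0.32]
  ],
  "rotation": [
    [0,0,0],
    [0,0,0],
    [0,0,0],
    [0,0,0],
    [0,0,0],
    [0,0,0],
    [0,0,0],
    [0,0,0],
    [0,0,0],
    [0,0,0],
    [0,0,0],
    [0,0,0]
  ],
  "hand": 1
}}

```text
clock: 14.33
tool_pos: [0.5214, 0.0534, 0.2807]
tcp_rot: [-179.7, 0.2, 2.1]
contact_force: [0.1, -0.5, -0.3]
grip_width: 0.0854
gripper_force: 0.0
```

Run:
```python
from patch import *
s=observe();print(s["joints"].round(1),s["tool_pos"],s["contact_force"].round(1),s["gripper_force"])
a,da=get_image("side");b,db=get_image("top")
patch(a,da,"side");patch(b,db,"top")
```

```text
[  34.    29.6  -69.3   99.    28.7   72.  -130. ] [0.52144698 0.05344698 0.28070846] [ 0.1 -0.5 -0.3] 0.0
side 356 angle pct5,50,95 [-13.4  -3.4   8.2] y [0.225 0.286] r 0.08
top 261 angle pct5,50,95 [-15.   -4.3   7. ] y [0.223 0.287] r 0.081
```

Run:
```python
from h import *
z=np.load("/tmp/side.npz")["im"][165:255,265:365];t=np.load("/tmp/top.npz")["im"][155:225,285:355]
save(np.hstack([cv2.resize(z,(440,400),interpolation=2),cv2.resize(t,(360,400),interpolation=2)]),"rack.png")
# cap top centre triangulated: side cap top ~ upper end, top cap centroid
for c,uv in(("top",(321,204.5)),("side",(331.5,184.5))): print(c,at_z(c,uv,.18).round(4))
print(two((331.5,184.5),(321,204.5)))
```

```text
top [ 0.4873 -0.0162  0.18  ]
side [ 0.4914 -0.0182  0.18  ]
(array([ 0.48785855, -0.01557737,  0.18296697]), np.float64(0.0019582786896010164))
```

View pics/rack.png

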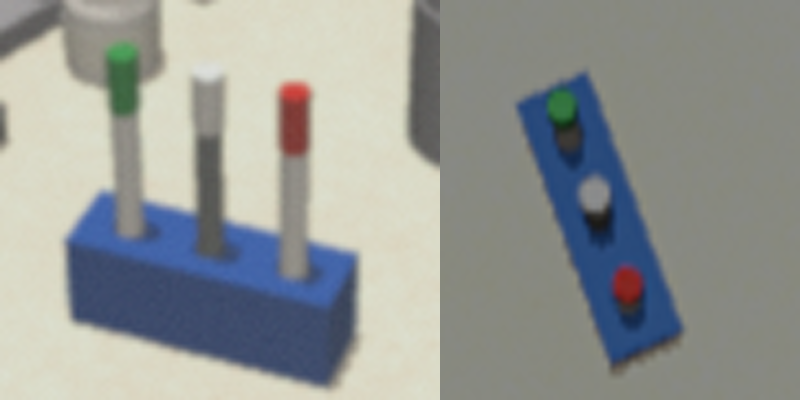

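Emit:
{"method": "move_arm", "body": {
  "slide": [
    [-0.069,-0.138,-0.04],
    [-0.069,-0.138,-0.04],
    [-0.069,-0.138,-0.04],
    [-0.069,-0.138,-0.04],
    [-0.069,-0.138,-0.04],
    [-0.069,-0.138,-0.04]
  ],
  "rotation": [
    [0,0,0],
    [0,0,0],
    [0,0,0],
    [0,0,0],
    [0,0,0],
    [0,0,0]
  ]
}}

```text
clock: 14.93
tool_pos: [0.4899, -0.0109, 0.2615]
tcp_rot: [-179.5, 0.1, 2.3]
contact_force: [0.6, 0.5, -0.2]
grip_width: 0.0857
gripper_force: 0.0
```

Emit:
{"method": "move_arm", "body": {
  "slide": [
    [-0.006,-0.01,-0.04],
    [-0.006,-0.01,-0.1],
    [-0.006,-0.01,-0.16],
    [-0.006,-0.01,-0.21],
    [-0.006,-0.01,-0.241],
    [-0.006,-0.01,-0.241],
    [-0.006,-0.01,-0.241]
  ],
  "rotation": [
    [0,0,0],
    [0,0,0],
    [0,0,0],
    [0,0,0],
    [0,0,0],
    [0,0,0],
    [0,0,0]
  ]
}}

```text
clock: 15.52
tool_pos: [0.4865, -0.0157, 0.1406]
tcp_rot: [-179.5, 0.2, 2.4]
contact_force: [0.3, 0.7, 0.4]
grip_width: 0.0854
gripper_force: 0.0
```

Emit:
{"method": "move_arm", "body": {
  "slide": [
    [0,0,0],
    [0,0,0],
    [0,0,0],
    [0,0,0],
    [0,0,0],
    [0,0,0],
    [0,0,0],
    [0,0,0]
  ],
  "rotation": [
    [0,0,0],
    [0,0,0],
    [0,0,0],
    [0,0,0],
    [0,0,0],
    [0,0,0],
    [0,0,0],
    [0,0,0]
  ],
  "hand": 0
}}

```text
clock: 16.18
tool_pos: [0.4865, -0.0175, 0.1409]
tcp_rot: [-179.6, 0.1, 2.2]
contact_force: [-0.6, -1.3, 6.3]
grip_width: 0.0166
gripper_force: 58.3
```

Run:
```python
from patch import *
s=observe();print(s["joints"].round(1),s["tool_pos"],s["tcp_rot"],s["contact_force"].round(1),s["gripper_force"],s["grip_width"])
```

```text
[  38.6   35.4  -63.8  115.4   39.2   54.3 -133.6] [ 0.48653139 -0.01750633  0.14090772] [-1.79598439e+02  8.27372463e-02  2.19820574e+00] [-0.6 -1.3  6.3] 58.32221210002899 0.016562392999043506
```

Emit:
{"method": "move_arm", "body": {
  "slide": [
    [0,0,0.04],
    [0,0,0.1],
    [0,0,0.17],
    [0,0,0.24],
    [0,0,0.31],
    [0,0,0.34],
    [0,0,0.34],
    [0,0,0.34]
  ],
  "rotation": [
    [0,0,0],
    [0,0,0],
    [0,0,0],
    [0,0,0],
    [0,0,0],
    [0,0,0],
    [0,0,0],
    [0,0,0]
  ]
}}

```text
clock: 16.85
tool_pos: [0.4863, -0.0176, 0.3107]
tcp_rot: [-179.6, 0.1, 2.2]
contact_force: [0.2, -0.3, -0.7]
grip_width: 0.0164
gripper_force: 58.5
```

Emit:
{"method": "move_arm", "body": {
  "slide": [
    [0.02,-0.06,0],
    [0.04,-0.12,0],
    [0.06,-0.18,0],
    [0.08,-0.24,0],
    [0.1,-0.3,0],
    [0.12,-0.37,0],
    [0.14,-0.44,0],
    [0.158,-0.51,0],
    [0.158,-0.51,0],
    [0.158,-0.51,0],
    [0.158,-0.51,0],
    [0.158,-0.51,0]
  ],
  "rotation": [
    [0,0,-0.08],
    [0,0,-0.16],
    [0,0,-0.24],
    [0,0,-0.32],
    [0,0,-0.4],
    [0,0,-0.48],
    [0,0,-0.56],
    [0,0,-0.66],
    [0,0,-0.66],
    [0,0,-0.66],
    [0,0,-0.66],
    [0,0,-0.66]
  ]
}}

```text
clock: 17.85
tool_pos: [0.5649, -0.271, 0.3097]
tcp_rot: [-179.6, 0.2, -37.2]
contact_force: [-0.7, 0.2, -0.1]
grip_width: 0.0165
gripper_force: 58.6
```

Run:
```python
from patch import *
s=observe();print(s["joints"].round(1),s["tool_pos"],s["tcp_rot"],s["contact_force"].round(1),s["gripper_force"],s["grip_width"])
```

```text
[  53.8   33.8  -57.3   81.7   28.    79.7 -131.1] [ 0.56490662 -0.27098793  0.30973036] [-179.58645835    0.21273384  -37.22733814] [-0.7  0.2 -0.1] 58.638673424720764 0.016531160835988733
```

Emit:
{"method": "move_arm", "body": {
  "slide": [
    [0,0,0],
    [0,0,0],
    [0,0,-0.02],
    [0,0,-0.04],
    [0,0,-0.06],
    [0,0,-0.06],
    [0,0,-0.06]
  ],
  "rotation": [
    [0.045,0.058,0],
    [0.09,0.116,0],
    [0.134,0.174,0],
    [0.18,0.233,0],
    [0.223,0.291,0],
    [0.223,0.291,0],
    [0.223,0.291,0]
  ]
}}

```text
clock: 18.43
tool_pos: [0.5656, -0.2715, 0.2789]
tcp_rot: [-179.5, 22.2, -37.3]
contact_force: [0.8, -0.3, -0.7]
grip_width: 0.0165
gripper_force: 58.7
```

Run:
```python
from h import *
s=observe();print(s["joints"].round(1),s["tool_pos"],s["tcp_rot"],s["contact_force"].round(1),s["gripper_force"],s["grip_width"])
R=Ro.from_euler("xyz",s["tcp_rot"],degrees=True).as_matrix();zt=R[:,2];print("zt",zt)
J=np.array([.5375,-.249]);u=np.array([.793,-.609]);F=s["tool_pos"]+.131*zt
print("foot",F,"along u",(F[:2]-J)@u,"side",(F[:2]-J)@[-u[1],u[0]])
a,da=get_image("side");b,db=get_image("top");np.savez("/tmp/c",a=a,da=da,b=b,db=db)
from scipy.optimize import least_squares
for c,d,im in(("side",da,a),("top",db,b)):
    P=cloud(c,d);X,Y,Z=P[...,0],P[...,1],P[...,2]
    hsv=cv2.cvtColor(im,cv2.COLOR_RGB2HSV);V,S=hsv[...,2],hsv[...,1]
    # white tube pixels above jug
    m=(d>0)&(np.hypot(X-.545,Y+.255)<.07)&(Z>.14)&(Z<.26)&(V>120)&(S<80);q=P[m]
    if len(q)>8:
        i=np.argsort(q[:,2]);lo=q[i[:max(3,len(q)//8)]].mean(0);hi=q[i[-max(3,len(q)//8):]].mean(0);print(c,len(q),"lo",lo.round(3),"hi",hi.round(3))
x=a[100:230,320:450];y=b[120:260,330:470];save(np.hstack([cv2.resize(x,(400,400)),cv2.resize(y,(400,400))]),"pre.png")
```

```text
[  46.9   47.4  -53.7   63.1   22.8  102.8 -127.6] [ 0.56555696 -0.27152918  0.27894032] [-179.51834418   22.1957824   -37.27479315] [ 0.8 -0.3 -0.7] 58.65959823131561 0.01650917705992102
zt [-0.29550695  0.23547481 -0.92586568]
foot [ 0.52684555 -0.24068198  0.15765191] along u -0.01351465413152959 side 0.0001076317803857886
side 247 lo [ 0.53  -0.241  0.166] hi [ 0.558 -0.264  0.254]
```

View pics/pre.png

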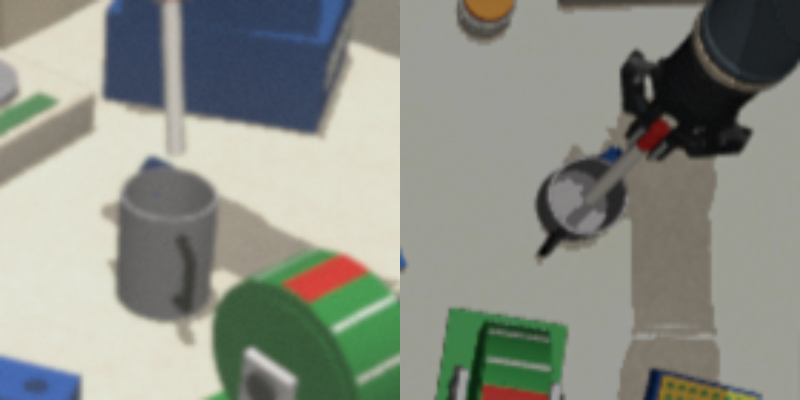

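Emit:
{"method": "move_arm", "body": {
  "slide": [
    [0,0,-0.04],
    [0,0,-0.08],
    [0,0,-0.12],
    [0,0,-0.16],
    [0,0,-0.2],
    [0,0,-0.23],
    [0,0,-0.26],
    [0,0,-0.28],
    [0,0,-0.288],
    [0,0,-0.288],
    [0,0,-0.288]
  ],
  "rotation": [
    [0,0,0],
    [0,0,0],
    [0,0,0],
    [0,0,0],
    [0,0,0],
    [0,0,0],
    [0,0,0],
    [0,0,0],
    [0,0,0],
    [0,0,0],
    [0,0,0]
  ]
}}

```text
clock: 19.45
tool_pos: [0.5655, -0.2724, 0.1371]
tcp_rot: [-179.5, 22.1, -37.4]
contact_force: [0.2, -0.2, 0.7]
grip_width: 0.0163
gripper_force: 58.7
```

Emit:
{"method": "move_arm", "body": {
  "slide": [
    [0,0,-0.004],
    [0,0,-0.008],
    [0,0,-0.01],
    [0,0,-0.01]
  ],
  "rotation": [
    [0,0,0],
    [0,0,0],
    [0,0,0],
    [0,0,0]
  ]
}}

```text
clock: 19.78
tool_pos: [0.5652, -0.2725, 0.1314]
tcp_rot: [-179.6, 22.1, -37.4]
contact_force: [-0.1, -0.8, -0.7]
grip_width: 0.0168
gripper_force: 58.7
```

Emit:
{"method": "move_arm", "body": {
  "slide": [
    [0,0,-0.002],
    [0,0,-0.004],
    [0,0,-0.004]
  ],
  "rotation": [
    [0,0,0],
    [0,0,0],
    [0,0,0]
  ]
}}

```text
clock: 20.03
tool_pos: [0.5654, -0.2725, 0.1299]
tcp_rot: [-179.5, 22.1, -37.4]
contact_force: [0.7, -0.9, 4.2]
grip_width: 0.017
gripper_force: 59.4
```

Emit:
{"method": "move_arm", "body": {
  "slide": [
    [0,0,-0.002],
    [0,0,-0.003],
    [0,0,-0.003]
  ],
  "rotation": [
    [0,0,0],
    [0,0,0],
    [0,0,0]
  ]
}}

```text
clock: 20.28
tool_pos: [0.5657, -0.2726, 0.1295]
tcp_rot: [-179.5, 22.0, -37.4]
contact_force: [-0.8, -1.5, 11.9]
grip_width: 0.0166
gripper_force: 60.0
```

Emit:
{"method": "move_arm", "body": {
  "slide": [
    [0,0,0.002],
    [0,0,0.003],
    [0,0,0.003]
  ],
  "rotation": [
    [0,0,0],
    [0,0,0],
    [0,0,0]
  ]
}}

```text
clock: 20.53
tool_pos: [0.5655, -0.2724, 0.1299]
tcp_rot: [-179.5, 22.1, -37.4]
contact_force: [1.2, -0.6, 6.6]
grip_width: 0.0166
gripper_force: 59.1
```

Emit:
{"method": "move_arm", "body": {
  "slide": [
    [0,0,0],
    [0,0,0],
    [0,0,0],
    [0,0,0],
    [0,0,0],
    [0,0,0]
  ],
  "rotation": [
    [0,0,0],
    [0,0,0],
    [0,0,0],
    [0,0,0],
    [0,0,0],
    [0,0,0]
  ],
  "hand": 0.5
}}

```text
clock: 21.03
tool_pos: [0.5651, -0.2724, 0.1293]
tcp_rot: [-179.6, 22.1, -37.4]
contact_force: [-0.3, -0.4, -0.3]
grip_width: 0.0425
gripper_force: 0.0
```

Run:
```python
from h import *
s=observe();print(s["tool_pos"],s["contact_force"].round(1),s["gripper_force"],s["grip_width"])
a,da=get_image("side");b,db=get_image("top")
x=a[100:230,320:450];y=b[120:260,330:470];save(np.hstack([cv2.resize(x,(400,400)),cv2.resize(y,(400,400))]),"rel.png")
```

```text
[ 0.56511896 -0.27243828  0.12927869] [-0.3 -0.4 -0.3] 0.0 0.04248782755845471
```

View pics/rel.png

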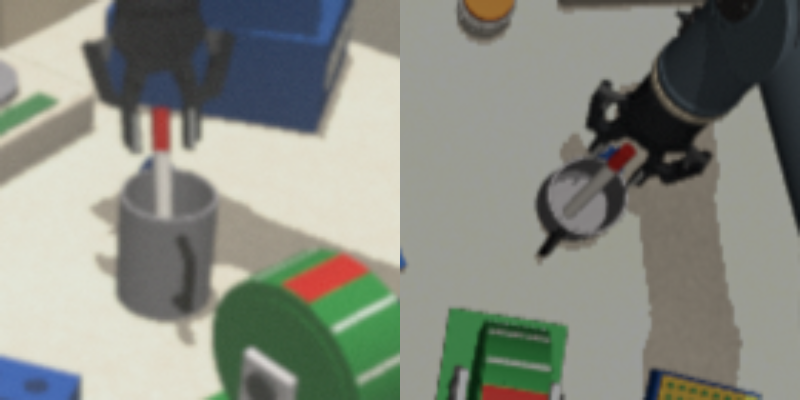

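Emit:
{"method": "move_arm", "body": {
  "slide": [
    [0.01,-0.008,0.032],
    [0.022,-0.018,0.07],
    [0.04,-0.032,0.125],
    [0.06,-0.048,0.187],
    [0.089,-0.071,0.278],
    [0.1,-0.08,0.34],
    [0.1,-0.1,0.4],
    [0.1,-0.1,0.4],
    [0.1,-0.1,0.4]
  ],
  "rotation": [
    [0,0,0],
    [0,0,0],
    [0,0,0],
    [0,0,0],
    [0,0,0],
    [0,0,0],
    [0,0,0],
    [0,0,0],
    [0,0,0]
  ]
}}

```text
clock: 21.88
tool_pos: [0.6157, -0.3234, 0.3326]
tcp_rot: [-179.5, 21.8, -37.4]
contact_force: [-0.7, -0.1, 1.3]
grip_width: 0.0426
gripper_force: 0.0
```

Run:
```python
from patch import *
s=observe();print(s["tool_pos"],s["contact_force"].round(1),s["qd"].round(1),s["clock"])
a,da=get_image("side");b,db=get_image("top")
patch(a,da,"side");patch(b,db,"top")
for c,d,im in(("side",da,a),("top",db,b)):
    P=cloud(c,d);hsv=cv2.cvtColor(im,cv2.COLOR_RGB2HSV);H,S,V=[hsv[...,i].astype(int) for i in range(3)]
    m=((H<8)|(H>172))&(S>120)&(V>50)&(d>0)&(np.hypot(P[...,0]-.56,P[...,1]+.27)<.09);q=P[m]
    if len(q)>4:
        t=q[q[:,2]>np.percentile(q[:,2],80)].mean(0);v=t[:2]-[.5375,-.249];print(c,len(q),"cap mean",q.mean(0).round(3),"top",t.round(3),"u",(v@[.793,-.609]).round(3),"side",(v@[.609,.793]).round(3))
x=a[100:230,320:450];y=b[130:250,200:320];y=b[120:260,330:470];save(np.hstack([cv2.resize(x,(400,400)),cv2.resize(y,(400,400))]),"end.png")
```

```text
[ 0.61572699 -0.32336755  0.33259942] [-0.7 -0.1  1.3] [ -9.6  -3.6  30.6  -2.5 -17.1  -0.8  10.8] 21.8833
side 357 angle pct5,50,95 [-13.3  -3.8   8.5] y [0.224 0.287] r 0.08
top 261 angle pct5,50,95 [-15.   -4.3   6.8] y [0.222 0.287] r 0.081
side 66 cap mean [ 0.571 -0.276  0.152] top [ 0.574 -0.28   0.166] u 0.047 side -0.002
top 56 cap mean [ 0.572 -0.278  0.156] top [ 0.574 -0.279  0.169] u 0.048 side -0.002
```

View pics/end.png

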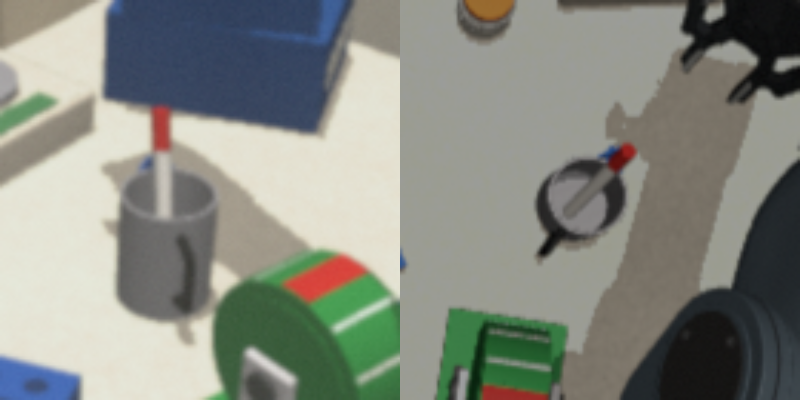

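Emit:
{"method": "move_arm", "body": {
  "slide": [
    [0,0,0],
    [0,0,0],
    [0,0,0],
    [0,0,0],
    [0,0,0],
    [0,0,0]
  ],
  "rotation": [
    [0,0,0],
    [0,0,0],
    [0,0,0],
    [0,0,0],
    [0,0,0],
    [0,0,0]
  ]
}}

```text
clock: 22.48
tool_pos: [0.615, -0.3226, 0.3291]
tcp_rot: [-179.5, 22.2, -37.4]
contact_force: [0.0, 0.2, -0.1]
grip_width: 0.0428
gripper_force: 0.0
```

Run:
```python
from bench import *
s=observe();print(s["contact_force"].round(1),s["qd"].round(1));print(hand_in())
```

```text
[ 0.   0.2 -0.1] [-0.2 -0.2  0.3 -0.1 -0.1 -0.   0.1]
the job is handed in; nothing more can be done
None
```

The job is handed in at about 22.5 s, but the judge returned no verdict: the drum's red patch measured about 3° off straight up (8° allowed), and the swab tube stands in the jug leaning on the rim at the spout, its top about 47 mm out.

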